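Wind the microscope specimen lift up by one turn

TASK

Raise the specimen stage by exactly one turn of the stand's hand wheel: push the wheel clockwise (seen from above) by its upright handle, gently and with the fingertips only, until the handle is back where it started. Do not pinch the handle, leave the things standing around the stand alone, and finish clear of everything.

Things in the scene. Friction and masses are not known exactly. Their poses are not given: they have to be found in the camera images.
- hub (a point): centre of the hand wheel, on its upright axis in the plane of the rim, 76 mm above the table. The wheel lies flat over a white housing 140 mm square and 60 mm high. Rim 130 mm across at the centre line of its 14 mm bar; three spokes; rim and spokes reach 83 mm above the table, the hub cap (36 mm across) 90 mm. Axes are the stand's: z up, +y towards the stage.
- stage_top (a point): centre of the top of the 120 x 130 mm steel specimen stage, on the same stand, 210 mm along the stand's +y from the wheel's axis, about 80 mm above the table. It rises 2 mm per radian of the wheel. A small vise with a specimen stands on it and two guide posts beside it, all below 140 mm above the table.
- handle: upright black handle of the wheel, a round grip 23 mm in diameter and 60 mm high, standing on the rim at the end of one spoke, free to spin on its own pin, 65 mm from the wheel's axis. Origin at its centre, half-way up, 114 mm above the table; it spans 84 to 144 mm above the table. Its z axis is upright. Fingertips held 100 mm above the table clear the rim below.
- wheel (a joint): turn of the hand wheel in rad, growing clockwise seen from above (which raises the stage); one turn is 6.283. It starts anywhere between -2.4 and 2.4 and turns freely from -4.5 to 13.5. It needs about 2 N at the handle and stays where it is left. For the handle's direction use the handle and hub positions.
- jar: loose amber screw-top jar, 48 mm across, 65 mm high, on the table near the stand; to be left alone. Origin at the centre of its underside.
- eyepiece: loose black microscope eyepiece standing on the table, 42 mm across, 55 mm high; to be left alone. Origin at the centre of its underside.
- adapter: loose black power adapter block, 112 x 52 x 31 mm, on the table near the stand; to be left alone. Origin at the centre of its underside, x along its length.

How it is judged:
By the outcome, as a careful person would: the job done as asked, in the order asked, and still so for the second after the job is handed in, with the robot touching nothing.
It also fails if it takes over 54 s, if anything falls off the work surface, if the arm or the gripper's body presses on something with over 40 N, if the wrist force passes 120 N, or if a joint passes its speed limit or range.

ROBOT

A 6-joint arm with a two-finger parallel gripper is mounted at the origin on the work surface. World frame = base frame: x ahead of the robot, y to its left, z up, the work surface at z = 0. Lengths are in m, angles in rad, forces in N, time in s.
With the tool pointing down it reaches from about 0.275 to 0.75 m from the base axis. Payload 10.2 kg.
Tool frame: the origin (TCP) lies on the centre line of the jaws, within the pads' length; the fingertips stand 22 mm ahead of it and the grasp point (between the pads) lies 3 mm ahead of it; x points along the fingers, y is the direction in which the jaws open and shut, and the axes are right-handed (so a half turn about x gives the same grasp; the last joint's range is limited). The gripper opens to 88 mm and grips with 3 to 60 N. Pads are 18 mm wide; open, the fingers measure 123 mm over their backs; the gripper's body (75 mm by 187 mm) begins 45 mm behind the grasp point.
Start: joints at [1.108, 0.313, 1.498, -0, 1.331, -0.223], TCP at [0.125, 0.51, 0.261] pointing down, gripper open.
Joint ranges: [-2.94, 2.94], [-0.97, 2.17], [0.19, 2.56], [-1.23, 4.37], [0.02, 3.11], [-2.88, 2.88]. Speed limits (rad/s): [2.39, 2.39, 3.01, 3.14, 3.14, 3.14].

INTERFACE

Orientations are given as a unit quaternion [w, x, y, z].
In Python, from station import robot gives the robot as it stands.
- The arm moves only by the tool jog_arm, never from a script. Its argument "targets" is a list of rows, each a list of 4 numbers: the shift along the tool's x, y, z in mm, then the turn about the tool's x in rad. In form: [[x, y, z, twist], ...]. A call has 1 to 10 rows; each row shifts and turns the pose as measured when the row begins, along the tool's axes as they then stand; what a row does not reach is not made up. A row lasts 1/8 s, in which the tool goes at most 62.5 mm and 10.7 degrees, less where a joint would pass 70% of its speed; a pose out of reach is approached as far as the arm can. A call with a gripper value outside its range is refused whole. "hand" is the finger opening in mm, from 0 to 88.1, set as the call begins (left out, the last holds). The fingers move at their own pace and stop on an object; the grip force is fixed at half the most. Time passes only in rows, so rows that do not move let the fingers close. It gives the time, the measured TCP pose, the force and the opening at its end, in the units of the state.
- robot.observe(): the state, without advancing time (a new reading comes with each control period).
- robot.grab_frame(name): name is "scene" or "top" or "wrist"; returns a dict with "color" (384x512x3 uint8, blue, green, red), "intrinsics" (3x3 intrinsics, pixels), "camera_from_world" (4x4, takes a point from world to camera coordinates); the wrist camera has in their place "tool_from_camera" (4x4, takes a point from camera to tool coordinates, whose origin is the TCP and whose axes are the tool frame's). Camera axes: x right, y down, z forward; pixel columns grow to the right and rows downward; lengths in m; the calibration is good to about 2 mm. The wrist camera is an equidistant fisheye: a pixel r from the principal point sees the ray r / f radians off the axis. A picture is of the moment at which its call begins: read the wrist's pose just before it. There is no depth.
- robot.close_job(): hands the job in, once; it reports no verdict.
The state is a dict: "time": time; "q": joint angles; "qd": joint speeds; "joint_torque": joint torques, N m; "position": TCP position; "eef_rot": TCP orientation; "wrist_force": force on the tool from outside, world axes, zero at the start; "torque": the same for the moment, N m; "gripper_width": finger opening in m.
Only numpy, scipy, OpenCV 4.12 (cv2) and the standard library are available. Lean on these libraries where they do the work, as an engineer would, in place of code of your own. Each camera call takes 0.05 s, during which the arm holds its last target. There are 200 camera calls.

## Working session

There is one attempt and no reset: what is moved stays moved. The work goes in short steps, Python scripts to look and compute and a tool call to move; the robot and the scene stay as the last step left them, time stands still between calls to the robot, and variables do not carry over. Pictures are saved under pics/ and viewed, about 8 in all and at most 12, crops included, and the job is handed in when it is done.

Besides the shell and the picture viewer there is one more tool, called after "Call:" by a JSON object that holds its "fn" and its "kwargs". jog_arm: Moves the arm, as the interface text tells. Its arguments: {"type":"object","properties":{"targets":{"type":"array"},"hand":{"type":"number"}},"required":["targets"]}

```bash
mkdir -p pics; ls
python3 - <<'E'
from station import robot
import cv2,numpy as np
s=robot.observe();print({k:np.round(v,3) for k,v in s.items()})
for n in("scene","top"):
    f=robot.grab_frame(n);cv2.imwrite(f"pics/{n}0.png",f["color"]);print(n,f["intrinsics"],np.round(f["camera_from_world"],4))
E
```

```text
pics
{'time': np.float64(0.0), 'q': array([ 1.108,  0.313,  1.498, -0.   ,  1.331, -0.223]), 'qd': array([-0.   , -0.   ,  0.001,  0.   , -0.001,  0.001]), 'joint_torque': array([ 1.0000e-03, -4.0221e+01, -2.5227e+01,  7.0000e-02,  3.5000e-02,
       -0.0000e+00]), 'position': array([0.125, 0.51 , 0.26 ]), 'eef_rot': array([ 0.702,  0.084,  0.702, -0.085]), 'wrist_force': array([-0.002,  0.972, -0.032]), 'torque': array([-0.026,  0.003,  0.028]), 'gripper_width': np.float64(0.088)}
scene [[355.3185884    0.         255.00418674]
 [  0.         355.3185884  191.14413127]
 [  0.           0.           1.        ]] [[ 0.7287  0.6848  0.0024 -0.4421]
 [ 0.5108 -0.5412 -0.668  -0.2128]
 [-0.4561  0.488  -0.7442  1.1753]
 [ 0.      0.      0.      1.    ]]
top [[400.72758412   0.         254.56443769]
 [  0.         400.72758412 186.98402785]
 [  0.           0.           1.        ]] [[ 0.0122 -0.9997 -0.0209  0.0494]
 [-0.9966 -0.0104 -0.0817  0.5501]
 [ 0.0815  0.0218 -0.9964  0.95  ]
 [ 0.      0.      0.      1.    ]]
```

View pics/top0.png

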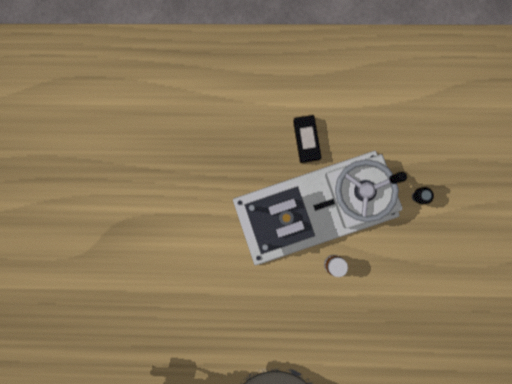

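View pics/scene0.png

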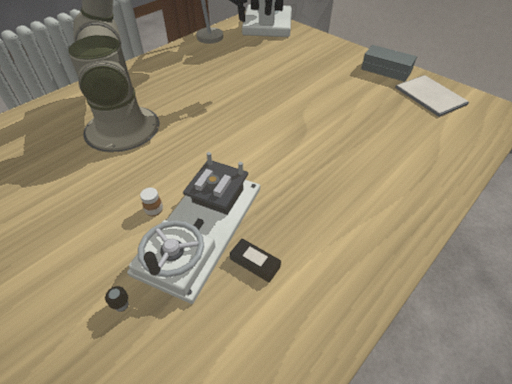

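The top view shows the hub at about (367,190), the handle at (400,177), the eyepiece at (424,196), the jar at (338,267) and the adapter at (307,139). In the scene view the handle is at (151,262). I'll look closer at both.

Run:
```python
import cv2,numpy as np
a=cv2.imread("pics/top0.png")[140:220,310:450];b=cv2.imread("pics/scene0.png")[210:320,95:235]
A=cv2.resize(a,None,fx=5,fy=5,interpolation=cv2.INTER_CUBIC)
B=cv2.resize(b,None,fx=5,fy=5,interpolation=cv2.INTER_CUBIC)
cv2.imwrite("pics/tc.png",A);cv2.imwrite("pics/sc.png",B)
```

```text
(no output)
```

View pics/tc.png

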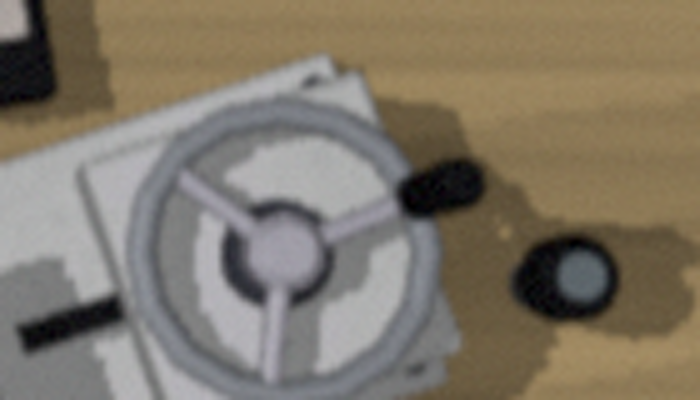

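View pics/sc.png

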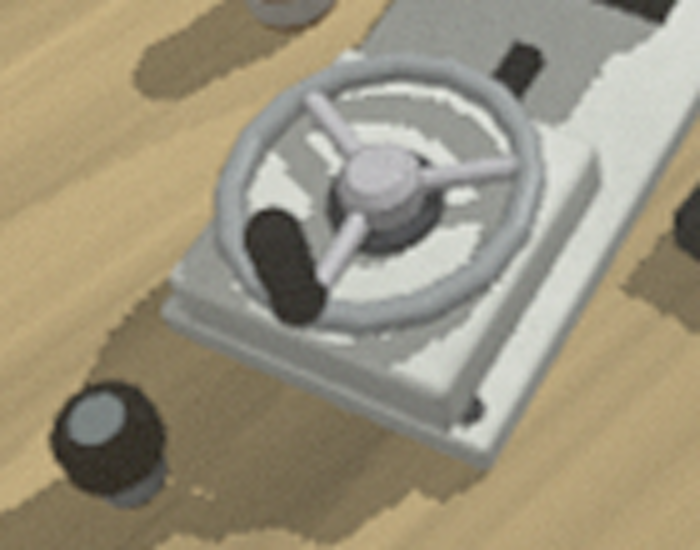

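Top crop: hub cap centre (286,250), handle from foot (418,195) to top (463,183), eyepiece top (581,275). Scene crop: hub cap (381,172), handle top (272,232), foot (300,305), eyepiece top (95,417).

```bash
cat > h.py <<'E'
import cv2,numpy as np
from station import robot
def ray(f,u,v):
    K=f["intrinsics"];T=f["camera_from_world"];R=T[:3,:3]
    return -R.T@T[:3,3],R.T@np.linalg.inv(K)@[u,v,1]
def plane(f,p,z):
    c,d=ray(f,*p);return c+d*(z-c[2])/d[2]
def tri(F,P):
    A=0;b=0
    for f,p in zip(F,P):
        c,d=ray(f,*p);d=d/np.linalg.norm(d);M=np.eye(3)-np.outer(d,d);A=A+M;b=b+M@c
    return np.linalg.solve(A,b)
def blob(img,x0,y0,x1,y1,thr=60):
    m=(img[y0:y1,x0:x1].max(2)<thr).astype('uint8')
    n,l,s,c=cv2.connectedComponentsWithStats(m)
    return [(s[i,4],np.round(c[i]+[x0,y0],1)) for i in range(1,n) if s[i,4]>15]
E
python3 - <<'E'
from h import *
t=robot.grab_frame("top");s=robot.grab_frame("scene");np.set_printoptions(precision=4,suppress=True)
ct=lambda x,y:((x+.5)/5-.5+310,(y+.5)/5-.5+140)
cs=lambda x,y:((x+.5)/5-.5+95,(y+.5)/5-.5+210)
for n,a,b,z in(("hub",(288,250),(381,172),.09),("htop",(465,183),(272,230),.144),("hfoot",(415,196),(300,305),.084),("eye",(581,275),(95,417),.055)):
    print(n,plane(t,ct(*a),z),plane(s,cs(*b),z),tri([t,s],[ct(*a),cs(*b)]))
print(blob(t["color"],385,165,445,215),blob(s["color"],100,240,170,310))
for n,p,z in(("jar",(338,267),.065),("adapter",(307.5,138.5),.031),("stage",(281,219),.08),("ad",(300,118),.031),("ad",(315,160),.031)):print(n,plane(t,p,z))
for n,p,z in(("jar",(150,194),.065),("adapter",(255,257),.031)):print(n,plane(s,p,z))
E
```

```text
hub [ 0.5408 -0.1989  0.09  ] [ 0.5455 -0.199   0.09  ] [ 0.5419 -0.1988  0.086 ]
htop [ 0.5658 -0.2597  0.144 ] [ 0.5716 -0.2596  0.144 ] [ 0.5672 -0.2599  0.1393]
hfoot [ 0.5664 -0.2579  0.084 ] [ 0.569  -0.2599  0.084 ] [ 0.5668 -0.2592  0.0802]
eye [ 0.5333 -0.3433  0.055 ] [ 0.5325 -0.3422  0.055 ] [ 0.5333 -0.3425  0.0565]
[(np.int32(155), array([398.1, 177.4])), (np.int32(213), array([421.7, 195.4]))] [(np.int32(174), array([151.7, 263.5])), (np.int32(222), array([117.6, 299.5]))]
jar [ 0.3654 -0.1375  0.065 ]
adapter [ 0.6682 -0.0716  0.031 ]
stage [ 0.4727 -0.0065  0.08  ]
ad [ 0.7187 -0.0533  0.031 ]
ad [ 0.6158 -0.0897  0.031 ]
jar [ 0.3723 -0.1353  0.065 ]
adapter [ 0.6744 -0.0721  0.031 ]
```

```bash
cat >> h.py <<'E'
from scipy.spatial.transform import Rotation as Ro
HUB=np.array([.5425,-.199]);TH0=np.deg2rad(-66.7)
def st():
    s=robot.observe();R=Ro.from_quat(np.roll(s["eef_rot"],-1)).as_matrix()
    psi=np.degrees(np.arctan2(-R[1,1],R[0,1])) # clockwise yaw of tool y
    return s,R,psi
E
python3 - <<'E'
from h import *
np.set_printoptions(precision=3,suppress=True)
s,R,psi=st();print(R,psi,s["q"])
c=np.degrees(s["q"][5]-s["q"][0])-psi; print("c(q6=psi+q1+c)",c)
t=np.array([np.sin(TH0),-np.cos(TH0)]);pt=np.degrees(np.arctan2(-t[1],t[0]));print("psi tangent",pt)
for k in(0,180,-180,360,-360):
    a=pt+k;print(k,a,"q6 start",a-21+c,"end",a+360-21+c)
E
```

```text
[[-0.     0.238  0.971]
 [-0.001  0.971 -0.238]
 [-1.    -0.001 -0.   ]] -76.2582172321002 [ 1.108  0.313  1.498  0.     1.331 -0.223]
c(q6=psi+q1+c) -0.00013932414941564275
psi tangent 156.7
0 156.7 q6 start 135.69986067585057 end 495.69986067585063
180 336.7 q6 start 315.6998606758506 end 675.6998606758507
-180 -23.30000000000001 q6 start -44.30013932414943 end 315.6998606758506
360 516.7 q6 start 495.69986067585063 end 855.6998606758507
-360 -203.3 q6 start -224.30013932414943 end 135.69986067585057
```

```bash
cat >> h.py <<'E'
def pose(arc,k,off=29,r=65):
    """TCP xy, psi(deg) behind handle at arc deg; k=-1: tool y=-t, +1: tool y=+t"""
    th=TH0-np.deg2rad(arc);e=np.array([np.cos(th),np.sin(th)]);t=np.array([e[1],-e[0]])
    p=HUB+(r*e-off*t)/1000
    return *p,np.degrees(np.arctan2(-k*t[1],k*t[0]))
def plan(W):
    s,R,psi=st();P=s["position"].copy();rows=[]
    print("now",np.round(s["position"],4),"psi",round(psi,1),"F",np.round(s["wrist_force"],1),"t",s["time"],"q6",np.round(s["q"][5],2))
    for x,y,z,a in W:
        d=R.T@(np.array([x,y,z])-P)*1000;w=(a-psi+180)%360-180;w=np.deg2rad(w)
        rows.append([round(float(v),1) for v in d]+[round(float(w),3)])
        P=np.array([x,y,z]);R=R@Ro.from_rotvec([w,0,0]).as_matrix();psi=a
    print(rows)
E
python3 - <<'E'
from h import *
s,R,psi=st();x,y,a=pose(0,-1,off=47)
print(x,y,a)
N=18
plan([(*(s["position"]+(np.array([x,y,.26])-s["position"])*i/N),psi+(a-psi)*i/N) for i in range(1,N+1)])
E
```

```text
0.6113774375897179 -0.24010837616684133 -23.300000000000004
now [0.1247 0.5099 0.2604] psi -76.3 F [-0.8 -0.5 -0.3] t 0.2 q6 -0.22
[[0.0, -34.0, 36.2, 0.051], [0.0, -32.1, 37.9, 0.051], [0.0, -30.2, 39.5, 0.051], [0.0, -28.1, 41.0, 0.051], [0.0, -26.0, 42.3, 0.051], [0.0, -23.8, 43.6, 0.051], [0.0, -21.5, 44.8, 0.051], [0.0, -19.2, 45.8, 0.051], [0.0, -16.8, 46.8, 0.051], [0.0, -14.4, 47.6, 0.051], [0.0, -11.9, 48.2, 0.051], [0.0, -9.4, 48.8, 0.051], [0.0, -6.9, 49.2, 0.051], [0.0, -4.4, 49.5, 0.051], [0.0, -1.8, 49.6, 0.051], [0.0, 0.7, 49.7, 0.051], [0.0, 3.3, 49.6, 0.051], [0.0, 5.8, 49.3, 0.051]]
```

Call:
{"fn": "jog_arm", "kwargs": {"targets": [[0, -34, 36, 0.05], [0, -32, 38, 0.05], [0, -30, 39.5, 0.05], [0, -28, 41, 0.05], [0, -26, 42, 0.05], [0, -24, 43.5, 0.05], [0, -21.5, 45, 0.05], [0, -19, 46, 0.05], [0, -17, 47, 0.05], [0, -14, 47.5, 0.05]], "hand": 0}}

```text
time: 1.45
position: [0.4013, 0.082, 0.2603]
eef_rot: [0.658, 0.259, 0.657, -0.259]
wrist_force: [0.8, 0.9, 0.7]
gripper_width: -0.0
```

Call:
{"fn": "jog_arm", "kwargs": {"targets": [[0, -12, 48, 0.05], [0, -9, 49, 0.05], [0, -7, 49, 0.05], [0, -4, 49.5, 0.05], [0, -2, 49.5, 0.05], [0, 1, 49.5, 0.05], [0, 3, 49.5, 0.05], [0, 6, 49, 0.05]]}}

```text
time: 2.45
position: [0.6229, -0.2627, 0.2597]
eef_rot: [0.59, 0.39, 0.59, -0.389]
wrist_force: [0.5, -0.8, 0.2]
gripper_width: 0.0009
```

Run:
```python
from h import *
s,R,psi=st();x,y,a=pose(0,-1,off=47);print(s["gripper_width"])
plan([(x,y,.24,a),(x,y,.2,a),(x,y,.16,a),(x,y,.135,a),(x,y,.124,a),(x,y,.124,a)])
```

```text
0.0008564204236862633
now [ 0.6229 -0.2627  0.2597] psi -23.2 F [ 0.5 -0.8  0.2] t 2.45 q6 -0.98
[[19.7, -1.8, -25.3, -0.002], [40.0, -0.0, 0.0, 0.0], [40.0, -0.0, 0.0, 0.0], [25.0, -0.0, 0.0, 0.0], [11.0, -0.0, 0.0, 0.0], [0.0, 0.0, 0.0, 0.0]]
```

Call:
{"fn": "jog_arm", "kwargs": {"targets": [[20, -2, -25, 0], [40, 0, 0, 0], [35, 0, 0, 0], [20, 0, 0, 0], [5, 0, 0, 0], [0, 0, 0, 0]]}}

```text
time: 3.2
position: [0.6131, -0.2442, 0.1333]
eef_rot: [0.589, 0.391, 0.589, -0.39]
wrist_force: [-0.5, 0.4, 0.0]
gripper_width: 0.0005
```

Run:
```python
from h import *
x,y,a=pose(0,-1,off=47)
plan([(x,y,.124,a),(*pose(0,-1,35)[:2],.124,a),(*pose(0,-1,29)[:2],.124,a)])
f=robot.grab_frame("top")["color"];g=robot.grab_frame("scene")["color"]
A=cv2.resize(f[120:240,300:450],None,fx=3,fy=3);B=cv2.resize(g[200:320,95:245],None,fx=3,fy=3)
cv2.imwrite("pics/c1.png",cv2.vconcat([A]) if 0 else cv2.resize(cv2.hconcat([A,B]),(800,320)))
```

```text
now [ 0.6131 -0.2442  0.1333] psi -22.9 F [-0.5  0.4  0. ] t 3.2 q6 -0.96
[[9.3, 0.0, -4.4, -0.007], [-0.0, -12.0, -0.0, 0.0], [-0.0, -6.0, -0.0, 0.0]]
```

View pics/c1.png

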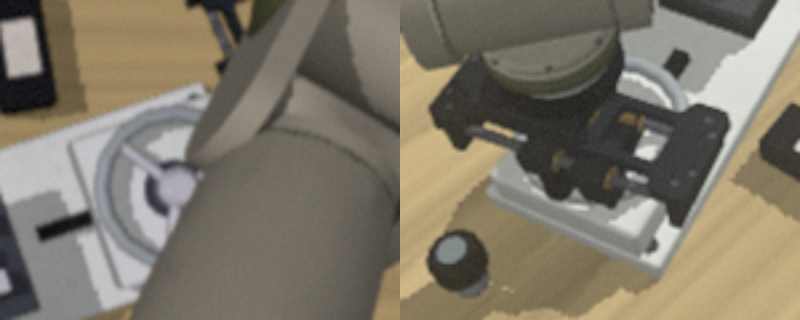

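The arm hides the wheel in both fixed views, and the closed fingers stand at the +x side of the handle. I'll lower to push height and start the arc.

Run:
```python
from h import *
plan([(*pose(0,-1,45)[:2],.126,pose(0,-1)[2]),(*pose(0,-1,38)[:2],.126,pose(0,-1)[2])]+[(*pose(a,-1,29)[:2],.126,pose(a,-1)[2]) for a in(0,3,8,14,20,26,32)])
```

```text
now [ 0.6133 -0.2443  0.1339] psi -22.9 F [0.1 0.  0.6] t 3.3 q6 -0.96
[[7.9, -2.1, -4.6, -0.007], [-0.0, -7.0, 0.0, 0.0], [-0.0, -9.0, 0.0, 0.0], [-0.0, -3.4, 1.4, 0.052], [-0.0, -5.8, 2.3, 0.087], [-0.0, -7.0, 2.7, 0.105], [-0.0, -7.0, 2.7, 0.105], [-0.0, -7.0, 2.7, 0.105], [-0.0, -7.0, 2.7, 0.105]]
```

Call:
{"fn": "jog_arm", "kwargs": {"targets": [[8, -2, -4.5, -0.007], [0, -7, 0, 0], [0, -9, 0, 0], [0, -3.5, 1.5, 0.05], [0, -6, 2.5, 0.087], [0, -7, 2.7, 0.105]]}}

```text
time: 4.05
position: [0.5798, -0.2597, 0.1273]
eef_rot: [0.54, 0.46, 0.536, -0.458]
wrist_force: [1.9, 1.0, -1.0]
gripper_width: 0.0005
```

```bash
cat >> h.py <<'E'
def arcnow(k):
    s,R,psi=st();p=(s["position"][:2]-HUB)*1000
    th=np.arctan2(p[1],p[0]);off=29;r=np.hypot(*p)
    print("radius",round(r,1),"(71.2) arc",round((np.degrees(TH0-(th-np.arctan2(29,65)))+30)%360-30,1),"yawarc",round(psi-pose(0,k)[2],1))
def arcs(A,k,off=29,z=.126):plan([(*pose(a,k,off)[:2],z,pose(a,k)[2]) for a in A])
E
python3 - <<'E'
from h import *
arcnow(-1);plan([])
E
```

```text
radius 71.2 (71.2) arc 15.8 yawarc 14.2
now [ 0.5798 -0.2597  0.1273] psi -9.1 F [ 1.9  1.  -1. ] t 4.05 q6 -0.77
[]
```

Run:
```python
from h import *
arcs([20+6*i for i in range(10)],-1)
```

```text
now [ 0.5798 -0.2597  0.1273] psi -9.1 F [ 1.9  1.  -1. ] t 4.05 q6 -0.77
[[1.3, -5.0, 1.8, 0.101], [-0.0, -7.0, 2.7, 0.105], [-0.0, -7.0, 2.7, 0.105], [-0.0, -7.0, 2.7, 0.105], [-0.0, -7.0, 2.7, 0.105], [-0.0, -7.0, 2.7, 0.105], [-0.0, -7.0, 2.7, 0.105], [-0.0, -7.0, 2.7, 0.105], [-0.0, -7.0, 2.7, 0.105], [-0.0, -7.0, 2.7, 0.105]]
```

Call:
{"fn": "jog_arm", "kwargs": {"targets": [[1, -5, 1.8, 0.1], [0, -7, 2.7, 0.105], [0, -7, 2.7, 0.105], [0, -7, 2.7, 0.105], [0, -7, 2.7, 0.105], [0, -7, 2.7, 0.105], [0, -7, 2.7, 0.105], [0, -7, 2.7, 0.105], [0, -7, 2.7, 0.105], [0, -7, 2.7, 0.105]]}}

```text
time: 5.3
position: [0.5062, -0.2659, 0.1288]
eef_rot: [0.228, 0.676, 0.219, -0.666]
wrist_force: [1.9, 0.0, -1.3]
gripper_width: 0.0005
```

Run:
```python
from h import *
arcnow(-1);arcs([82+6*i for i in range(10)],-1)
```

```text
radius 76.1 (71.2) arc 75.8 yawarc 76.4
now [ 0.5062 -0.2659  0.1288] psi 53.1 F [ 1.9  0.  -1.3] t 5.3 q6 0.23
[[2.6, -9.2, -1.7, 0.098], [-0.1, -7.0, 2.7, 0.105], [-0.1, -7.0, 2.7, 0.105], [-0.1, -7.0, 2.7, 0.105], [-0.1, -7.0, 2.7, 0.105], [-0.1, -7.0, 2.7, 0.105], [-0.1, -7.0, 2.7, 0.105], [-0.1, -7.0, 2.7, 0.105], [-0.1, -7.0, 2.7, 0.105], [-0.1, -7.0, 2.7, 0.105]]
```

Call:
{"fn": "jog_arm", "kwargs": {"targets": [[2, -8, -1.7, 0.098], [0.3, -7, 2.2, 0.105], [0.3, -7, 2.2, 0.105], [0.3, -7, 2.2, 0.105], [0.3, -7, 2.2, 0.105], [0.3, -7, 2.2, 0.105], [0.3, -7, 2.2, 0.105], [0.3, -7, 2.2, 0.105], [0.3, -7, 2.2, 0.105], [0.3, -7, 2.2, 0.105]]}}

```text
time: 6.55
position: [0.4726, -0.2057, 0.1272]
eef_rot: [-0.149, 0.7, -0.159, -0.68]
wrist_force: [-1.1, -2.5, -0.5]
gripper_width: 0.0003
```

Run:
```python
from h import *
print(st()[1][:,0].round(3),st()[0]["q"].round(2));arcnow(-1);arcs([142+6*i for i in range(8)],-1)
```

```text
[ 0.025 -0.021 -0.999] [-0.64  0.43  1.72 -0.    0.97  1.37]
radius 70.2 (71.2) arc 131.9 yawarc 138.5
now [ 0.4726 -0.2057  0.1272] psi 115.2 F [-1.1 -2.5 -0.5] t 6.55 q6 1.37
[[0.9, -10.8, 6.3, 0.061], [-0.1, -7.0, 2.7, 0.105], [-0.1, -7.0, 2.7, 0.105], [-0.1, -7.0, 2.7, 0.105], [-0.1, -7.0, 2.7, 0.105], [-0.0, -7.0, 2.7, 0.105], [-0.0, -7.0, 2.7, 0.105], [0.0, -7.0, 2.7, 0.105]]
```

Call:
{"fn": "jog_arm", "kwargs": {"targets": [[0.6, -7, 4, 0.06], [0, -8, 4, 0.08], [0, -7, 2.7, 0.09], [0, -7, 2.7, 0.1], [0, -7, 2.7, 0.1], [0, -7, 2.7, 0.1], [0, -7, 2.7, 0.1], [0, -7, 2.7, 0.1], [0, -4, 1, 0.05]]}}

```text
time: 7.68
position: [0.4905, -0.1487, 0.1275]
eef_rot: [-0.411, 0.586, -0.416, -0.561]
wrist_force: [-2.2, -0.7, -1.3]
gripper_width: 0.0001
```

Run:
```python
from h import *
print(st()[1][:,0].round(3),st()[0]["q"].round(2));arcnow(-1);plan([])
```

```text
[ 0.023 -0.026 -0.999] [-0.52  0.42  1.72 -0.01  0.96  2.31]
radius 72.4 (71.2) arc 181.4 yawarc 184.9
now [ 0.4905 -0.1487  0.1275] psi 161.6 F [-2.2 -0.7 -1.3] t 7.675 q6 2.31
[]
```

Call:
{"fn": "jog_arm", "kwargs": {"targets": [[0, 10, 0, 0], [0, 11, 0, 0], [-5, 0, 0, -0.1], [0, 0, 0, -0.17], [0, 0, 0, -0.17], [0, 0, 0, -0.17], [0, 0, 0, -0.17], [0, 0, 0, -0.17], [0, 0, 0, -0.17], [0, 0, 0, -0.17]]}}

```text
time: 8.93
position: [0.4619, -0.1595, 0.134]
eef_rot: [0.041, 0.715, 0.02, -0.698]
wrist_force: [0.1, -1.3, 0.9]
gripper_width: 0.0004
```

Call:
{"fn": "jog_arm", "kwargs": {"targets": [[0, 0, 0, -0.17], [0, 0, 0, -0.17], [0, 0, 0, -0.17], [0, 0, 0, -0.17], [0, 0, 0, -0.17], [0, 0, 0, -0.17], [0, 0, 0, -0.17], [0, 0, 0, -0.17], [0, 0, 0, -0.17], [0, 0, 0, -0.1]]}}

```text
time: 10.18
position: [0.4537, -0.1638, 0.1357]
eef_rot: [0.562, 0.444, 0.534, -0.449]
wrist_force: [1.2, -0.2, -0.2]
gripper_width: 0.0001
```

Run:
```python
from h import *
print(st()[1][:,0].round(3),st()[0]["q"].round(2));arcnow(1)
plan([(*pose(182,1,o)[:2],.126,pose(182,1)[2]) for o in(45,37,29)]+[(*pose(a,1)[:2],.126,pose(a,1)[2]) for a in(185,190,196,202,208)])
for n in("top","scene"):cv2.imwrite(f"pics/{n}m.png",robot.grab_frame(n)["color"])
A=cv2.imread("pics/topm.png")[120:240,300:450];B=cv2.imread("pics/scenem.png")[200:320,95:245]
cv2.imwrite("pics/c2.png",cv2.resize(cv2.hconcat([A,B]),(800,320)))
```

```text
[ 0.028 -0.031 -0.999] [-0.59  0.35  1.81 -0.01  0.94 -0.78]
radius 95.6 (71.2) arc 159.0 yawarc -168.4
now [ 0.4537 -0.1638  0.1357] psi -11.7 F [ 1.2 -0.2 -0.2] t 10.175 q6 -0.78
[[10.0, 24.4, -4.4, -0.168], [0.1, 8.0, -0.0, 0.0], [0.1, 8.0, -0.0, 0.0], [-0.0, 3.4, -1.4, 0.052], [0.0, 5.8, -2.3, 0.087], [0.0, 7.0, -2.7, 0.105], [0.1, 7.0, -2.7, 0.105], [0.1, 7.0, -2.7, 0.105]]
```

View pics/c2.png

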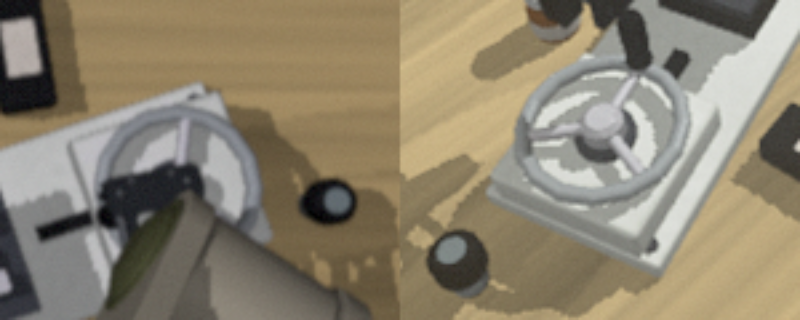

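The wheel has turned about half a turn: the handle now stands at the stage side (scene crop, about (637,40)). The eyepiece, jar and adapter are untouched.

Call:
{"fn": "jog_arm", "kwargs": {"targets": [[8, 20, -4.5, -0.168], [0, 8, 0, 0], [0, 8, 0, 0], [0, 3.5, -1.4, 0.05], [0, 6, -2.3, 0.087], [0, 7, -2.5, 0.105], [0, 7, -2.5, 0.105], [0, 7, -2.5, 0.105]]}}

```text
time: 11.28
position: [0.5135, -0.1338, 0.1289]
eef_rot: [-0.481, -0.528, -0.456, 0.53]
wrist_force: [-1.8, 1.1, -1.2]
gripper_width: 0.0003
```

Run:
```python
from h import *
arcnow(1);arcs([210+6*i for i in range(10)],1)
```

```text
radius 71.4 (71.2) arc 203.4 yawarc -149.7
now [ 0.5135 -0.1338  0.1289] psi 7.0 F [-1.8  1.1 -1.2] t 11.275 q6 -0.34
[[2.9, 7.3, -3.7, -0.005], [0.1, 7.0, -2.7, 0.105], [0.1, 7.0, -2.7, 0.105], [0.2, 6.9, -2.7, 0.105], [0.2, 6.9, -2.7, 0.105], [0.2, 6.9, -2.7, 0.105], [0.2, 6.9, -2.7, 0.105], [0.2, 6.9, -2.7, 0.105], [0.2, 6.9, -2.7, 0.105], [0.3, 6.9, -2.7, 0.105]]
```

Call:
{"fn": "jog_arm", "kwargs": {"targets": [[2, 7, -3.5, 0], [0.2, 7, -2.7, 0.1], [0.2, 7, -2.6, 0.105], [0.2, 7, -2.6, 0.105], [0.2, 7, -2.6, 0.105], [0.2, 7, -2.6, 0.105], [0.2, 7, -2.6, 0.105], [0.2, 7, -2.6, 0.105], [0.2, 7, -2.6, 0.105], [0.3, 7, -2.6, 0.105]]}}

```text
time: 12.52
position: [0.5864, -0.1424, 0.1268]
eef_rot: [0.18, 0.69, 0.159, -0.683]
wrist_force: [-2.2, 2.6, 1.2]
gripper_width: 0.0003
```

Run:
```python
from h import *
print(st()[1][:,0].round(3));arcnow(1);arcs([264+6*i for i in range(10)],1)
```

```text
[ 0.018 -0.027 -0.999]
radius 71.6 (71.2) arc 265.1 yawarc -94.4
now [ 0.5864 -0.1424  0.1268] psi 62.3 F [-2.2  2.6  1.2] t 12.525 q6 0.67
[[0.8, -1.1, 1.0, -0.028], [0.2, 6.9, -2.7, 0.105], [0.2, 6.9, -2.7, 0.105], [0.2, 6.9, -2.7, 0.105], [0.2, 6.9, -2.7, 0.105], [0.2, 6.9, -2.7, 0.105], [0.2, 7.0, -2.7, 0.105], [0.2, 7.0, -2.7, 0.105], [0.2, 7.0, -2.7, 0.105], [0.2, 7.0, -2.7, 0.105]]
```

Call:
{"fn": "jog_arm", "kwargs": {"targets": [[0.2, 6, -2, 0.08], [0.2, 7, -2.6, 0.105], [0.2, 7, -2.6, 0.105], [0.2, 7, -2.6, 0.105], [0.2, 7, -2.6, 0.105], [0.2, 7, -2.6, 0.105], [0.2, 7, -2.6, 0.105], [0.2, 7, -2.6, 0.105], [0.2, 7, -2.6, 0.105]]}}

```text
time: 13.65
position: [0.6157, -0.1992, 0.1273]
eef_rot: [-0.155, 0.697, -0.167, -0.679]
wrist_force: [0.7, 1.4, 0.7]
gripper_width: 0.0006
```

Run:
```python
from h import *
print(st()[1][:,0].round(3));arcnow(1);arcs([323,328,333,338,342,344,345,345],1)
```

```text
[ 0.021 -0.023 -1.   ]
radius 73.2 (71.2) arc 317.5 yawarc -40.4
now [ 0.6157 -0.1992  0.1273] psi 116.3 F [0.7 1.4 0.7] t 13.65 q6 1.54
[[1.4, 7.1, -0.9, 0.059], [0.1, 5.8, -2.3, 0.087], [0.1, 5.8, -2.3, 0.087], [0.1, 5.8, -2.3, 0.087], [0.1, 4.6, -1.9, 0.07], [0.0, 2.3, -1.0, 0.035], [0.0, 1.1, -0.5, 0.017], [0.0, 0.0, 0.0, 0.0]]
```

Going to about 348° first, then I'll look from clear of the handle.

Call:
{"fn": "jog_arm", "kwargs": {"targets": [[1, 7, -2, 0.06], [0, 6, -2.3, 0.087], [0, 6, -2.3, 0.087], [0, 6, -2.3, 0.087], [0, 4.5, -2, 0.07], [0, 2.5, -1, 0.035], [0, 0, 0, 0.02], [0, 0, 0, 0]]}}

```text
time: 14.65
position: [0.609, -0.2318, 0.127]
eef_rot: [-0.31, 0.646, -0.315, -0.623]
wrist_force: [-0.1, 0.3, -0.5]
gripper_width: 0.0002
```

Run:
```python
from h import *
arcnow(1);plan([])
for n in("top","scene"):
  f=robot.grab_frame(n)["color"];cv2.imwrite(f"pics/{n}e.png",f)
A=cv2.imread("pics/tope.png")[120:240,300:450];B=cv2.imread("pics/scenee.png")[200:320,95:245];C=robot.grab_frame("wrist")["color"]
o=cv2.resize(cv2.hconcat([A,B]),(800,320));cv2.imwrite("pics/c3.png",cv2.vconcat([o,cv2.copyMakeBorder(cv2.resize(C,(373,280)),0,0,0,427,0)]))
```

```text
radius 74.1 (71.2) arc -16.4 yawarc -14.2
now [ 0.609  -0.2318  0.127 ] psi 142.5 F [-0.1  0.3 -0.5] t 14.65 q6 1.95
[]
```

View pics/c3.png

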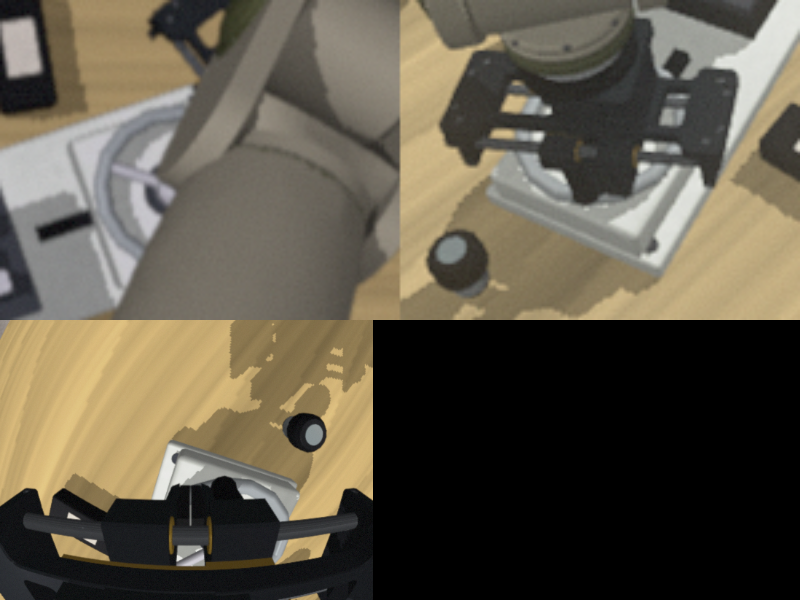

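The scene view and the wrist view show only the fingers against the handle, and the arm hides the handle. I'll back off, lift and move aside for a clean comparison with the first pictures.

Call:
{"fn": "jog_arm", "kwargs": {"targets": [[0, -8, 0, 0], [0, -10, 0, 0], [-30, -2, 0, 0], [-50, 0, 0, 0], [-50, 0, 0, 0], [0, -15, 50, 0], [0, -15, 50, 0], [0, -15, 50, 0], [0, -15, 50, 0], [0, -15, 50, 0]]}}

```text
time: 16.05
position: [0.5303, 0.036, 0.2538]
eef_rot: [-0.31, 0.646, -0.315, -0.622]
wrist_force: [0.6, 0.1, -0.4]
gripper_width: -0.0001
```

```bash
cat >> h.py <<'E'
def handle(tag):
    t=robot.grab_frame("top");s=robot.grab_frame("scene")
    cv2.imwrite(f"pics/top{tag}.png",t["color"]);cv2.imwrite(f"pics/scene{tag}.png",s["color"])
    bt=blob(t["color"],385,155,445,215);bs=blob(s["color"],100,230,185,315);print(bt,bs)
E
python3 - <<'E'
from h import *
plan([]);handle("f")
A=cv2.imread("pics/topf.png")[120:240,300:450];B=cv2.imread("pics/scenef.png")[200:320,95:245]
cv2.imwrite("pics/c4.png",cv2.resize(cv2.hconcat([A,B]),(800,320)))
E
```

```text
now [0.5303 0.036  0.2538] psi 142.5 F [ 0.6  0.1 -0.4] t 16.05 q6 2.35
[]
[(np.int32(146), array([392.4, 169.1])), (np.int32(196), array([421.4, 195.8]))] [(np.int32(186), array([162.2, 265.3])), (np.int32(240), array([117.1, 299.1]))]
```

View pics/c4.png

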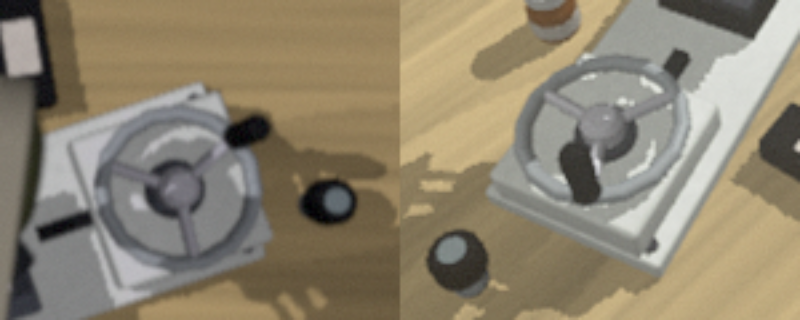

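Handle visible in both views (top crop (248,130), scene crop (578,172)), still a bit short of the start; the loose items have not moved.

```bash
cat >> h.py <<'E'
def remain(pt,ps):
    t=robot.grab_frame("top");s=robot.grab_frame("scene");o=[]
    for f,p0,p,h in((t,(398.1,177.4),pt,(367.3,190)),(s,(151.7,263.5),ps,None)):
        A,B=plane(f,p0,.114)[:2],plane(f,p,.114)[:2]
        C=plane(f,h,.09)[:2] if h else plane(f,(170.8,244),.09)[:2]
        an=lambda v:np.degrees(np.arctan2(*(v-C)[::-1]))
        o.append(((an(B)-an(A)).round(1),(1000*np.linalg.norm(A-C)).round(1),(1000*np.linalg.norm(B-C)).round(1),np.degrees(2*np.arcsin(np.linalg.norm(A-B)/.13)).round(1)))
    print(o)
E
python3 - <<'E'
from h import *
remain((392.4,169.1),(162.2,265.3))
E
```

```text
[(np.float64(18.9), np.float64(66.6), np.float64(66.3), np.float64(19.3)), (np.float64(19.1), np.float64(66.1), np.float64(65.7), np.float64(19.3))]
```

Run:
```python
from h import *
s,R,psi=st();x,y,a=pose(341,1,45);P=s["position"]
plan([(*(P+(np.array([x,y,.25])-P)*i/6),a) for i in range(1,7)]+[(x,y,.21,a),(x,y,.17,a),(x,y,.14,a)])
```

```text
now [0.531  0.0347 0.2539] psi 142.4 F [ 0.4  0.2 -0.2] t 16.25 q6 2.34
[[2.0, 13.9, -42.2, -0.081], [2.0, 17.3, -40.9, 0.0], [2.0, 17.3, -40.9, 0.0], [2.0, 17.3, -40.9, 0.0], [2.0, 17.3, -40.9, 0.0], [2.0, 17.3, -40.9, 0.0], [40.0, 0.3, 1.4, 0.0], [40.0, 0.3, 1.4, 0.0], [30.0, 0.2, 1.0, 0.0]]
```

Call:
{"fn": "jog_arm", "kwargs": {"targets": [[1, 14, -42, -0.08], [1, 17, -41, 0], [1, 17, -41, 0], [1, 17, -41, 0], [1, 17, -41, 0], [0, 8, -20, 0], [0, 0, 0, 0]]}}

```text
time: 17.12
position: [0.617, -0.2108, 0.2546]
eef_rot: [-0.285, 0.658, -0.291, -0.633]
wrist_force: [-0.4, 0.7, 0.6]
gripper_width: 0.0005
```

Run:
```python
from h import *
x,y,a=pose(341,1,45)
plan([(x,y,z,a) for z in(.245,.205,.165,.14,.13,.127)])
```

```text
now [ 0.617  -0.2108  0.2546] psi 138.1 F [-0.4  0.7  0.6] t 17.125 q6 1.9
[[9.8, 2.2, -5.8, -0.007], [40.0, 0.2, 1.4, 0.0], [40.0, 0.2, 1.4, 0.0], [25.0, 0.2, 0.9, 0.0], [10.0, 0.1, 0.4, 0.0], [3.0, 0.0, 0.1, 0.0]]
```

Call:
{"fn": "jog_arm", "kwargs": {"targets": [[10, 2, -5.5, 0], [40, 0, 1, 0], [38, 0, 1, 0], [22, 0, 1, 0], [8, 0, 0, 0], [2, 0, 0, 0]]}}

```text
time: 17.88
position: [0.6204, -0.2146, 0.1299]
eef_rot: [-0.284, 0.658, -0.291, -0.634]
wrist_force: [0.7, -0.5, -0.6]
gripper_width: 0.0006
```

Run:
```python
from h import *
arcnow(1)
plan([(*pose(341,1,o)[:2],.126,pose(341,1)[2]) for o in(38,31)]+[(*pose(a,1,27.3)[:2],.126,pose(a,1)[2]) for a in(343,346,349,352,355,357,357)])
```

```text
radius 79.5 (71.2) arc 328.7 yawarc -18.7
now [ 0.6204 -0.2146  0.1299] psi 138.0 F [ 0.7 -0.5 -0.6] t 17.875 q6 1.9
[[3.9, 9.2, -0.9, -0.005], [-0.0, 7.0, -0.0, 0.0], [-0.0, 6.0, -0.9, 0.035], [0.0, 3.4, -1.3, 0.052], [0.0, 3.4, -1.3, 0.052], [0.0, 3.4, -1.3, 0.052], [0.0, 3.4, -1.3, 0.052], [-0.0, 2.3, -0.9, 0.035], [0.0, 0.0, 0.0, 0.0]]
```

Call:
{"fn": "jog_arm", "kwargs": {"targets": [[3.5, 9, -1, 0], [0, 7, 0, 0], [0, 5, -1, 0.035], [0, 3.5, -1.3, 0.05], [0, 3.5, -1.3, 0.05], [0, 3.5, -1.3, 0.05], [0, 2, -1, 0.05], [0, 0, 0, 0.02], [0, 0, 0, 0]]}}

```text
time: 19.0
position: [0.5988, -0.2441, 0.1302]
eef_rot: [-0.372, 0.616, -0.373, -0.585]
wrist_force: [0.5, 0.8, -0.7]
gripper_width: 0.0007
```

Run:
```python
from h import *
s,R,psi=st()
for a in range(345,364):
    th=TH0-np.deg2rad(a);h=HUB+.065*np.array([np.cos(th),np.sin(th)])
    d=R.T@(np.array([*h,s["position"][2]])-s["position"])*1000
    if 25<d[1]<29.5:print(a,d.round(1))
plan([(*pose(b,1,27.3)[:2],.126,pose(b,1)[2]) for b in(357,358,359,360)])
```

```text
353 [-0.6 26.   0.6]
354 [-0.6 27.1  0.5]
355 [-0.6 28.2  0.4]
356 [-0.7 29.4  0.4]
now [ 0.5988 -0.2441  0.1302] psi 153.6 F [ 0.5  0.8 -0.7] t 19.0 q6 2.11
[[4.1, 3.3, 0.5, 0.003], [-0.0, 1.1, -0.5, 0.017], [-0.0, 1.1, -0.5, 0.017], [-0.0, 1.1, -0.5, 0.017]]
```

Call:
{"fn": "jog_arm", "kwargs": {"targets": [[1, 2, 0, 0.01], [0, 1.5, -0.5, 0.02], [0, 1.2, -0.5, 0.02], [0, 1, -0.5, 0.02], [0, 0, 0, 0], [0, 0, 0, 0]]}}

```text
time: 19.75
position: [0.5945, -0.2483, 0.1297]
eef_rot: [-0.395, 0.603, -0.394, -0.57]
wrist_force: [1.8, -0.1, -0.1]
gripper_width: 0.0005
```

```bash
cat >> h.py <<'E'
def est():
    s,R,psi=st()
    for a in np.arange(345,368,.5):
        th=TH0-np.deg2rad(a);h=HUB+.065*np.array([np.cos(th),np.sin(th)])
        d=R.T@(np.array([*h,s["position"][2]])-s["position"])*1000
        if abs(d[1]-27.3)<.4:print("handle est",a,d.round(1))
E
python3 - <<'E'
from h import *
est();plan([(*pose(b,1,27.3)[:2],.126,pose(b,1)[2]) for b in(360,)])
E
```

```text
handle est 359.0 [-0.7 27.1  0.4]
handle est 359.5 [-0.7 27.7  0.3]
now [ 0.5945 -0.2483  0.1297] psi 157.8 F [ 1.8 -0.1 -0.1] t 19.75 q6 2.18
[[3.6, 1.1, 1.0, -0.019]]
```

Back off, lift clear and check.

Call:
{"fn": "jog_arm", "kwargs": {"targets": [[0, -8, 0, 0], [0, -10, 0, 0], [-30, -2, 0, 0], [-50, 0, 0, 0], [-50, 0, 0, 0], [0, -15, 50, 0], [0, -15, 50, 0], [0, -15, 50, 0], [0, -15, 50, 0], [0, -15, 50, 0]]}}

```text
time: 21.0
position: [0.5863, 0.0299, 0.2562]
eef_rot: [-0.395, 0.601, -0.395, -0.571]
wrist_force: [0.0, 0.7, -0.6]
gripper_width: 0.0002
```

Run:
```python
from h import *
plan([]);handle("g")
```

```text
now [0.5863 0.0299 0.2562] psi 158.0 F [ 0.   0.7 -0.6] t 21.0 q6 2.62
[]
[(np.int32(161), array([397.5, 176.6])), (np.int32(211), array([421.6, 195.4]))] [(np.int32(169), array([152.8, 263.7])), (np.int32(246), array([117.4, 299. ]))]
```

Run:
```python
from h import *
remain((397.5,176.6),(152.8,263.7))
A=[cv2.imread(f"pics/{n}.png") for n in("top0","topg","scene0","sceneg")]
# handle shift by template-free phase correlation on the handle window
for a,b,w in((A[0],A[1],(160,195,380,415)),(A[2],A[3],(245,285,130,175))):
    ma,mb=[((i.max(2)<75)[w[0]:w[1],w[2]:w[3]]) for i in(a,b)]
    print([np.argwhere(m)[:,::-1].mean(0).round(2)+[w[2],w[0]] for m in(ma,mb)])
s,R,psi=st();x,y,a=pose(357,1,42);P=s["position"]
plan([(*(P+(np.array([x,y,.25])-P)*i/6),a) for i in range(1,7)])
```

```text
[(np.float64(1.8), np.float64(66.6), np.float64(66.2), np.float64(1.9)), (np.float64(2.0), np.float64(66.1), np.float64(65.7), np.float64(2.0))]
[array([398.61, 177.73]), array([397.58, 177.74])]
[array([152.87, 262.09]), array([154.17, 262.25])]
now [0.5866 0.0284 0.2561] psi 157.9 F [ 0.3  0.1 -0.1] t 21.2 q6 2.62
[[2.2, 13.3, -42.6, -0.073], [2.2, 16.4, -41.5, 0.0], [2.2, 16.4, -41.5, 0.0], [2.2, 16.4, -41.5, 0.0], [2.2, 16.4, -41.5, 0.0], [2.2, 16.4, -41.5, 0.0]]
```

About 1.9° short in both views; one more nudge.

Call:
{"fn": "jog_arm", "kwargs": {"targets": [[1, 13, -42.5, -0.07], [1, 16.5, -41.5, 0], [1, 16.5, -41.5, 0], [1, 16.5, -41.5, 0], [1, 16.5, -41.5, 0], [0, 8, -21, 0], [0, 0, 0, 0]]}}

```text
time: 22.08
position: [0.6059, -0.235, 0.257]
eef_rot: [-0.375, 0.613, -0.378, -0.583]
wrist_force: [0.5, 0.2, -1.0]
gripper_width: 0.0005
```

Run:
```python
from h import *
x,y,a=pose(358,1,43)
plan([(x,y,z,a) for z in(.245,.205,.165,.14,.13,.127)])
```

```text
now [ 0.6059 -0.235   0.257 ] psi 154.4 F [ 0.5  0.2 -1. ] t 22.075 q6 2.15
[[12.2, -0.8, -4.9, 0.006], [40.0, 0.8, 1.5, 0.0], [40.0, 0.8, 1.5, 0.0], [25.0, 0.5, 1.0, 0.0], [10.0, 0.2, 0.4, 0.0], [3.0, 0.1, 0.1, 0.0]]
```

Call:
{"fn": "jog_arm", "kwargs": {"targets": [[12, -1, -5, 0], [40, 0.5, 1.5, 0], [36, 0.5, 1.5, 0], [22, 0.5, 1, 0], [8, 0, 0, 0], [2, 0, 0, 0]]}}

```text
time: 22.82
position: [0.6104, -0.2363, 0.1312]
eef_rot: [-0.374, 0.613, -0.377, -0.584]
wrist_force: [-0.4, -0.1, -0.1]
gripper_width: 0.0003
```

Run:
```python
from h import *
a=pose(361,1)[2]
plan([(*pose(359,1,o)[:2],.127,a) for o in(37,32,29)]+[(*pose(b,1,27.3)[:2],.127,a) for b in(359,360,361,361.2)])
```

```text
now [ 0.6104 -0.2363  0.1312] psi 154.2 F [-0.4 -0.1 -0.1] t 22.825 q6 2.15
[[4.1, 9.7, -2.7, 0.061], [-0.1, 5.0, -0.2, 0.0], [-0.1, 3.0, -0.1, 0.0], [-0.0, 1.7, -0.1, 0.0], [-0.0, 1.1, -0.5, 0.0], [-0.0, 1.1, -0.5, 0.0], [-0.0, 0.2, -0.1, 0.0]]
```

Call:
{"fn": "jog_arm", "kwargs": {"targets": [[3, 9, -2.7, 0.06], [0, 4, 0, 0], [0, 2, 0, 0], [0, 1, -0.3, 0], [0, 0.5, 0, 0], [0, 0, 0, 0]]}}

```text
time: 23.58
position: [0.5979, -0.2457, 0.1311]
eef_rot: [-0.392, 0.604, -0.394, -0.571]
wrist_force: [0.9, -0.8, -0.0]
gripper_width: 0.0004
```

Run:
```python
from h import *
est();plan([(*pose(361,1,27.3)[:2],.127,pose(361,1)[2])])
```

```text
handle est 355.5 [-0.6 27.3 -0.4]
now [ 0.5979 -0.2457  0.1311] psi 157.5 F [ 0.9 -0.8 -0. ] t 23.575 q6 2.18
[[3.9, 6.3, -0.6, 0.004]]
```

Call:
{"fn": "jog_arm", "kwargs": {"targets": [[1, 2, 0, 0], [0, 1.5, -0.3, 0], [0, 1, -0.3, 0], [0, 0.8, 0, 0], [0, 0, 0, 0], [0, 0, 0, 0]]}}

```text
time: 24.32
position: [0.5934, -0.2482, 0.1299]
eef_rot: [-0.392, 0.605, -0.393, -0.571]
wrist_force: [1.7, 0.5, -0.6]
gripper_width: 0.0005
```

Run:
```python
from h import *
est();plan([(*pose(361.1,1,27.3)[:2],.127,pose(361,1)[2])])
```

```text
handle est 360.0 [-0.7 27.3 -0.1]
now [ 0.5934 -0.2482  0.1299] psi 157.4 F [ 1.7  0.5 -0.6] t 24.325 q6 2.17
[[2.9, 1.3, -0.1, 0.004]]
```

Call:
{"fn": "jog_arm", "kwargs": {"targets": [[0, 1, 0, 0], [0, 0.5, 0, 0], [0, 0, 0, 0], [0, 0, 0, 0]]}}

```text
time: 24.82
position: [0.5921, -0.2488, 0.1299]
eef_rot: [-0.392, 0.605, -0.393, -0.571]
wrist_force: [2.4, 0.2, -1.0]
gripper_width: 0.0005
```

Run:
```python
from h import *
est();plan([(*pose(361.1,1,27.3)[:2],.127,pose(361,1)[2])])
```

```text
handle est 361.0 [-0.7 27.   0. ]
handle est 361.5 [-0.7 27.6  0. ]
now [ 0.5921 -0.2488  0.1299] psi 157.4 F [ 2.4  0.2 -1. ] t 24.825 q6 2.17
[[2.9, -0.1, -0.0, 0.005]]
```

Call:
{"fn": "jog_arm", "kwargs": {"targets": [[0, -8, 0, 0], [0, -10, 0, 0], [-30, -2, 0, 0], [-50, 0, 0, 0], [-50, 0, 0, 0], [0, -15, 50, 0], [0, -15, 50, 0], [0, -15, 50, 0], [0, -15, 50, 0], [0, -15, 50, 0]]}}

```text
time: 26.08
position: [0.5823, 0.0295, 0.2561]
eef_rot: [-0.393, 0.604, -0.394, -0.571]
wrist_force: [0.5, -0.0, -0.3]
gripper_width: 0.0004
```

Run:
```python
from h import *
plan([]);handle("k")
A=[cv2.imread(f"pics/{n}.png") for n in("top0","topk","scene0","scenek")]
for a,b,w in((A[0],A[1],(160,195,380,415)),(A[2],A[3],(245,285,130,175))):
    ma,mb=[((i.max(2)<60)[w[0]:w[1],w[2]:w[3]]) for i in(a,b)]
    print([np.argwhere(m)[:,::-1].mean(0).round(2)+[w[2],w[0]] for m in(ma,mb)])
c=lambda i,t:cv2.resize(i[120:240,300:450] if t else i[180:300,95:245],(400,300))
cv2.imwrite("pics/c5.png",cv2.vconcat([cv2.hconcat([c(A[0],1),c(A[1],1)]),cv2.hconcat([c(A[2],0),c(A[3],0)])]))
```

```text
now [0.5823 0.0295 0.2561] psi 157.6 F [ 0.5 -0.  -0.3] t 26.075 q6 2.62
[]
[(np.int32(160), array([397.8, 177.7])), (np.int32(212), array([421.6, 195.4]))] [(np.int32(170), array([151.8, 263.6])), (np.int32(247), array([117.3, 299.1]))]
[array([398.51, 177.85]), array([398.27, 178.13])]
[array([152.09, 263.95]), array([151.81, 263.61])]
```

View pics/c5.png

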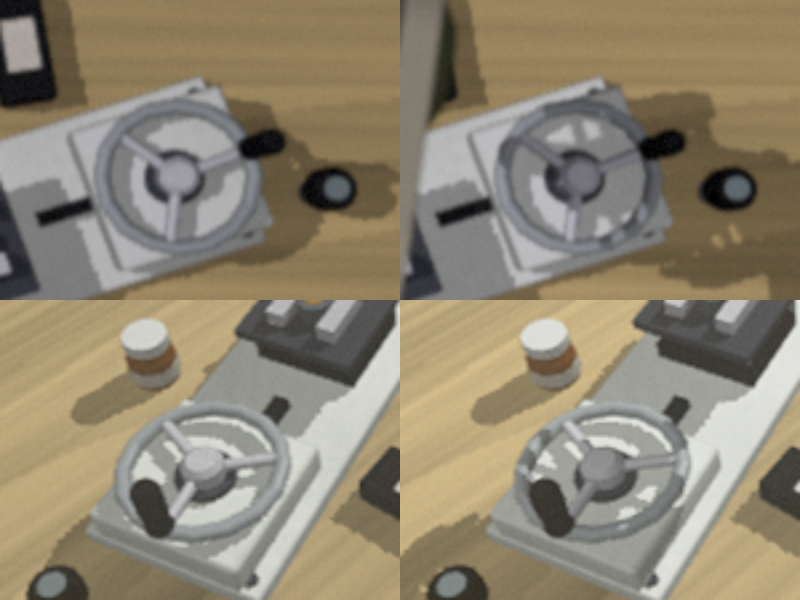

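The handle matches the first pictures to about 0.3 px in both views, the stage is visibly higher, and nothing else has moved. I'll rise a little, settle and hand in.

Call:
{"fn": "jog_arm", "kwargs": {"targets": [[-15, 0, 0, 0], [-10, 0, 0, 0], [0, 0, 0, 0], [0, 0, 0, 0]]}}

```text
time: 26.68
position: [0.582, 0.0304, 0.2837]
eef_rot: [-0.392, 0.605, -0.393, -0.571]
wrist_force: [-0.5, 0.3, -1.0]
gripper_width: 0.0002
```

Run:
```python
from h import *
plan([]);remain((397.8,177.7),(151.8,263.6));print(robot.close_job())
```

```text
now [0.582  0.0304 0.2837] psi 157.5 F [-0.5  0.3 -1. ] t 26.675 q6 2.61
[]
[(np.float64(-0.3), np.float64(66.6), np.float64(65.7), np.float64(0.8)), (np.float64(0.3), np.float64(66.1), np.float64(66.2), np.float64(0.3))]
the job is handed in; nothing more can be done
None
```

The wheel has made one clockwise turn and the job is handed in at about 27 s. I pushed the handle with the closed fingertips only, never pinching it, and repositioned the fingers once at half a turn.

- **First check:** the handle was 19° short at the first look and about 1.9° short at the second. I pushed again each time, always clockwise.
- **Handle position:** the last check put it back at its start to about 0.3° in both camera views. They disagree slightly in sign, -0.3° from the top camera and +0.3° from the scene camera, so I take the error as under half a degree.
- **Stage:** it is visibly higher in the last picture. I did not measure its height.
- **Surroundings:** the eyepiece's position was unchanged by measurement. The jar and adapter look unmoved in the pictures, though the arm partly hides the adapter in the last top view.
- **Forces:** the wrist-force readings I took stayed below about 4 N.
- **Finish:** the gripper ended clear of everything, with the tool point at 0.28 m.

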